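Press a moistened guarantee seal onto a jar with the cam lever and hold it

ROBOT

A 6-joint arm with a two-finger parallel gripper is mounted at the origin on a cart in front of the work surface, level with it; the furniture and walls round the work are solid. World frame = base frame: x ahead of the robot, y to its left, z up, the work surface at z = 0. Lengths are in mm, angles in rad, forces in N, time in s.
With the tool pointing down it reaches from about 350 to 950 mm from the base axis. Payload 17.4 kg.
Tool frame: the origin (TCP) lies at the very end of the fingers, on their centre line; the grasp point (between the pads) lies 19 mm behind it; z points along the fingers, y is the line along which they close (so a half turn about z gives the same grasp; the last joint's range is limited). The gripper opens to 93 mm and grips with 3 to 60 N. Pads are 15 mm wide; open, the fingers measure 128 mm over their backs; the gripper's body (75 mm by 188 mm) begins 65 mm behind the grasp point.
Start: joints at [-1.17, 0.116, 1.442, -0, 1.584, -0.038], TCP at [286.768, -611.062, 218.646] pointing down, gripper open.
Joint ranges: [-2.83, 2.83], [-0.83, 2.19], [0.07, 2.5], [-1.14, 4.28], [0.01, 3], [-2.97, 2.97]. Speed limits (rad/s): [1.89, 1.89, 2.22, 3.14, 3.14, 3.14].

INTERFACE

Orientations are given as a unit quaternion [w, x, y, z].
In Python, from station import get_state, snapshot, hand_in, recognise, outline_of, landmark_of gives the robot as it stands.
- The arm moves only by the tool carry_out, never from a script. Its argument "motion" is a list of rows, each a list of 5 numbers: the shift along the tool's x, y, z scaled (see below), then the turn about the tool's z scaled (see below), then the opening, from 0 (shut) to 1 (fully open). A call has 1 to 10 rows; each row is the pose to reach, as a shift and turn from the pose commanded when the call began, along the tool's axes at that moment; what a row does not reach only later rows make up. The controller multiplies each number of a shift by 150 mm and each number of a turn by 45 degrees. A row lasts 1/12 s, in which the tool goes at most 41.7 mm and 7.16 degrees, less where a joint would pass 70% of its speed; a pose out of reach is approached as far as the arm can. A call with a number of a shift or a turn outside -1 to 1 is refused whole. A call with a gripper value outside its range is refused whole. The fingers move at their own pace and stop on an object; the grip force is fixed at half the most. Time passes only in rows, so rows that repeat a pose let the fingers close. It gives the time, the measured TCP pose, the force, the opening and the grip force at its end, in the units of the state.
- get_state(): the state, without advancing time (a new reading comes with each control period).
- snapshot(name): name is "scene" or "top" or "wrist"; returns a dict with "frame" (400x640x3 uint8, red, green, blue), "depth" (400x640 float32, mm along the optical axis (not along the pixel's ray), 0 where there is no reading), "vertical_fov" (degrees; the focal length in pixels is half the picture's height over the tangent of half this angle, whatever the lens; pixels are square), "cx", "cy" (the principal point, pixels), "R" (3x3) and "t" (3): a world point X has camera coordinates R X + t. Camera axes: x right, y down, z forward; pixel columns grow to the right and rows downward; lengths in mm; the calibration is good to about 2 mm. A picture is of the moment at which its call begins.
- hand_in(): hands the job in; it is judged then, once.
Trained networks look in a picture, given as the dict that the camera call returned (one of the last four; its "shot" number tells which), for a name from the list of things; names that differ only in an ending like _2 or _b are one class to them, and where a whole thing is asked for, a point or a joint stands for the part that bears it (a point fixed in the world has none). Each returns a list of dicts, best first, with "p" (0 to 1); they miss things now and then, are a little off and sometimes report something else, mostly with a low value. They report only what shows in the picture. A call takes as long as a camera call.
- recognise(picture, label): "uv" ([column, row] in pixels, amid what is visible of it).
- outline_of(picture, label): "mask" (400x640 bool, what is visible of it) and "uv" ([column, row] in pixels, amid what is visible of it).
- landmark_of(picture, label): "uv" ([column, row] in pixels: a listed point, or the origin of a listed thing).
The state is a dict: "time_s": time; "joints": joint angles; "joint_velocities": joint speeds; "joint_efforts": joint torques, N m; "ee_pos": TCP position; "tool_rot": TCP orientation; "wrist_force": force on the tool from outside, world axes, zero at the start; "wrist_torque": the same for the moment, N m; "opening": finger opening in mm; "gripper_force": force on a finger pad.
Only numpy, scipy, OpenCV 4.12 (cv2) and the standard library are available. Lean on these libraries where they do the work, as an engineer would, in place of code of your own. Each camera call takes 0.05 s, during which the arm holds its last target. There are 200 camera calls.

TASK

Give the gummed paper seal on the lid of the jar in the small lever press a puff of water: with the lever still down, push the cap of the mister beside the press all the way down and let it spring back up. Then swing the press's lever up until it stands upright, where its cam lifts the jar highest against the pad, and keep holding it there while the gum grips: finish still holding the lever, which falls back if you let go. Leave the two jars on the mat and the bell by the mister where they stand.

Things in the scene. Friction and masses are not known exactly. Their poses are not given: they have to be found in the camera images.
- press: Grey press, fixed: base 215 x 130 x 12 mm; at its far end a column with an overhead arm (48 mm wide at most, top 256 mm up) carrying a round pad; below the pad a round lift plate, the jar on it, raised by an eccentric on the cam shaft. Origin: on the worktop under the lift plate's centre. +x points to the column (away from the robot), +y to the mister's side, -y to the lever's side, z up.
- cam_shaft (a point): The cam shaft's axis, on the press's centre line, 45 mm above the worktop: the shaft runs along the press's y and the lever turns about it.
- lever (a joint): Cam lever's angle, rad. 0: level, pointing to the press's -x (to the robot), on its stop; grows swinging up; 1.571: upright, greatest lift (13 mm; the cam meets the plate at 0.25); beyond, lift drops; stop at 2.5. Starts at 0 to 0.25 and stays there untouched. Return spring and friction: 0.3 to 0.8 N m to raise it (about 7 N at the grip); let go when upright, it falls back.
- grip_middle (a point): Middle of the lever's black grip, a bar of 22 mm diameter, 76 mm long, turning freely on its pin, parallel to the press's y, 110 mm from the shaft's axis and 122 mm to the -y side of the press's centre line. Lever level: 45 mm above the worktop; upright: 155 mm. The lever's flat arm is at its inner end, 48 to 58 mm from the middle. Pinch it with fingers closing along the press's x.
- mister: Slim metal water bottle in a round weighted holder (68 mm diameter), fixed to the worktop about 120 mm to the +y side of the press's centre, its nozzle pointing at the jar's lid. Origin: centre of its underside; z up.
- mister_cap (a joint): How far the mister's cap is pushed down, in m: 0 up, 0.008 all the way down (a hard stop). Its spring needs 2 N to start and 6 N at the bottom and brings it back up.
- cap_top (a point): Centre of the top of the mister's white cap, a flat disc of 25 mm diameter, 196 mm above the worktop when up. To be pressed straight down.
- jar: Glass jar with a round lid and a paper seal across it, 65 mm diameter, 94 mm high, standing loose in the rim of the lift plate. Origin: centre of its underside, 81.5 mm above the worktop until the cam lifts it.
- pad: Round black rubber pad of the press, 54 mm diameter, on a sprung spindle under the overhead arm. Origin: centre of its lower face, 184.5 mm above the worktop, 9 mm over the jar's lid with the lever level; it gives up to 12 mm upwards; at the cam's highest lift the jar presses it up about 4 mm, with about 17 N.
- honey: Bystander: glass jar with a yellow-brown lid, 68 mm diameter, 112 mm high, loose on the glass-like mat (5 mm thick) to the right of the press. Origin: centre of its underside.
- jam: Bystander: squat glass jar, 75 mm diameter, 92 mm high, loose on the mat further right. Origin: centre of its underside.
- bell: Bystander: domed counter bell, 93 mm diameter, 68 mm high, loose on the worktop to the left of the mister. Origin: centre of its underside.

How it is judged (in metres and radians):
On the way, in this order (a step that is already met when the one before it is completed fails the run):
1. the mister's cap is pushed all the way down (7 mm or more of 8) while the lever is still down (value of joint mister_cap above 0.007 m and value of joint lever below 0.45 rad), for 0.05 s.
2. the cap is back up, the lever still down (value of joint mister_cap below 0.0015 m and value of joint lever below 0.45 rad), for 0.1 s.
At the end, for the whole second after the job is handed in: The lever stands upright (1.40 to 1.74 rad) and still, held there by the gripper's fingers (more than 1 N on the lever or its grip); the jar stands upright and presses against the pad with more than 10 N; the mister's cap is up (value of joint lever between 1.4 and 1.74 rad and velocity of joint lever between -0.3 and 0.3 rad/s and contact force between the fingers and lever above 1 N and contact force between jar and pad above 10 N and angle between jar's own z axis and vertical below 0.1 rad and value of joint mister_cap below 0.0015 m); the arm keeps its last pose, push and grip.
It fails at once if the jar of honey is shifted by more than 30 mm (distance of honey from where it was at the start of the episode above 0.03 m).
It fails at once if the squat jar is shifted by more than 30 mm (distance of jam from where it was at the start of the episode above 0.03 m).
It fails at once if the bell is shifted by more than 30 mm (distance of bell from where it was at the start of the episode above 0.03 m).
It fails at once if the jar in the press is tipped over (angle between jar's own z axis and vertical above 0.3 rad).
It also fails if it takes over 58 s, if anything falls off the work surface, if the arm or the gripper's body presses on something with over 40 N, if the wrist force passes 120 N, or if a joint passes its speed limit or range.

## Working session

There is one attempt and no reset: what is moved stays moved. The work goes in short steps, Python scripts to look and compute and a tool call to move; the robot and the scene stay as the last step left them, time stands still between calls to the robot, and variables do not carry over. Pictures are saved under pics/ and viewed, at most 10 in all, crops included, and the job is handed in when it is done.

Besides the shell and the picture viewer there is one more tool, called after "Call:" by a JSON object that holds its "api" and its "payload". carry_out: Moves the arm, as the interface text tells. Its arguments: {"type":"object","properties":{"motion":{"type":"array","items":{"type":"array","items":{"type":"number","minimum":-1,"maximum":1}}}},"required":["motion"]}

```bash
mkdir -p pics; ls
cat > h.py <<'E'
import numpy as np, cv2
from station import *
def f(s): return 200/np.tan(np.radians(s["vertical_fov"])/2)
def ray(s,uv):
    d=np.array([(uv[0]-s["cx"])/f(s),(uv[1]-s["cy"])/f(s),1.])
    R=np.array(s["R"]);t=np.array(s["t"])
    return -R.T@t, R.T@d
def atz(s,uv,z):
    o,d=ray(s,uv); return o+d*(z-o[2])/d[2]
def tri(L):
    A=np.zeros((3,3));b=np.zeros(3)
    for s,uv in L:
        o,d=ray(s,uv);d=d/np.linalg.norm(d);P=np.eye(3)-np.outer(d,d);A+=P;b+=P@o
    X=np.linalg.solve(A,b)
    return X,[np.linalg.norm(np.cross(X-o,d/np.linalg.norm(d))) for o,d in [ray(s,uv) for s,uv in L]]
E
python3 - <<'E'
from h import *
S={n:snapshot(n) for n in("scene","top")}
for n,s in S.items(): cv2.imwrite(f"pics/{n}0.png",s["frame"][:,:,::-1])
for l in ["cam_shaft","grip_middle","cap_top","press","mister","jar","pad","honey","jam","bell"]:
    L=[]
    for n,s in S.items():
        r=landmark_of(s,l)
        if r: L.append((s,r[0]["uv"])); print(l,n,np.round(r[0]["uv"],1),round(r[0]["p"],2),end=" | ")
    if len(L)==2:
        X,e=tri(L);print(np.round(X,1),np.round(e,1))
    else: print()
st=get_state();print(st)
E
```

```text
pics
cam_shaft scene [350.9 202.3] 0.66 | 
grip_middle scene [305.5 212.7] 0.51 | grip_middle top [324.7 219. ] 0.62 | [481.3 -19.3  91.9] [7.9 7.9]
cap_top scene [280.4 299.8] 0.7 | cap_top top [237.6 192.9] 0.57 | [ 531.8  106.  -275.9] [258.4 258.4]
press scene [350.1 211.3] 0.65 | press top [282.1 194. ] 0.85 | [582.3 128.7  -1.5] [1.1 1.1]
mister scene [354.5 184.7] 0.65 | mister top [251.2 205.3] 0.64 | [543.5 240.6   4.6] [4.2 4.2]
jar scene [346.2 195.9] 0.88 | jar top [280.4 190.4] 0.68 | [572.  122.3  83. ] [5. 5.]
pad scene [348.8 174.2] 0.4 | pad top [276.8 182.9] 0.56 | [573.8 123.3 187.1] [4.4 4.4]
honey scene [277.  300.2] 0.72 | honey top [393.  201.1] 0.88 | [ 543.1 -277.8   -1.5] [9.5 9.5]
jam scene [239.9 333.5] 0.72 | jam top [439.6 213.7] 0.59 | [ 501.2 -430.9   13.6] [1.1 1.1]
bell scene [348.3 202.1] 0.68 | bell top [211.4 219.3] 0.78 | [ 499.5  428.3 -285.6] [45.1 45.1]
{'time_s': 1.1, 'joints': array([-1.16979006e+00,  1.15981974e-01,  1.44160826e+00,  1.37602217e-05,
        1.58401831e+00, -3.78167507e-02]), 'joint_velocities': array([ 0.00109888,  0.00101449, -0.00050302,  0.00015697,  0.00046902,
       -0.0013124 ]), 'joint_efforts': array([-1.03458060e-03, -7.21032071e+01, -6.22769594e+01,  7.79244723e-02,
        1.84267812e-02,  4.36093444e-05]), 'ee_pos': array([ 286.77384197, -611.04803596,  218.65316566]), 'tool_rot': array([-9.05453702e-06,  9.76025687e-01,  2.17655366e-01,  5.33194945e-06]), 'wrist_force': array([-0.23548145, -0.23068107, -0.21668884]), 'wrist_torque': array([ 0.03546274, -0.00274152, -0.03219613]), 'gripper_force': 0.0, 'opening': 92.91982160737206}
```

View pics/scene0.png

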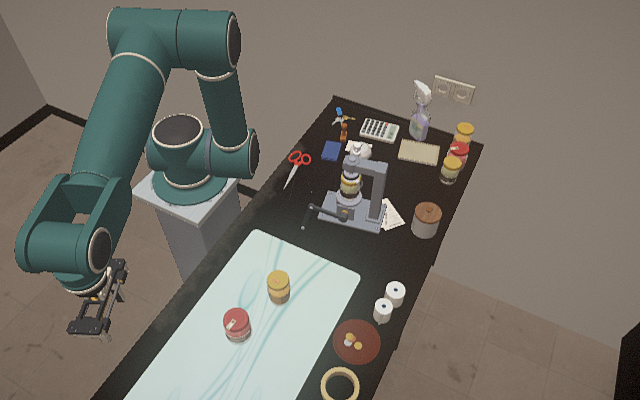

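View pics/top0.png

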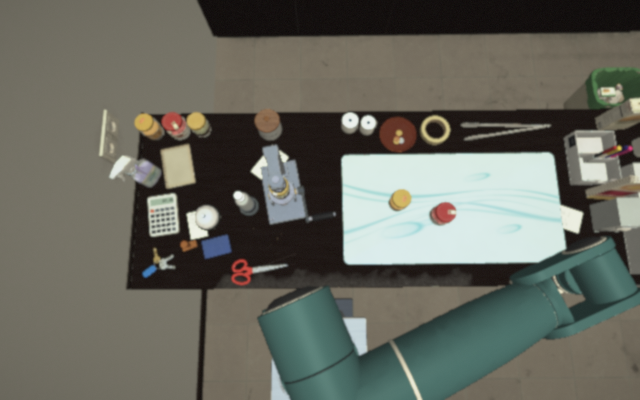

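The scene picture shows the press at about (352,195) with the lever grip near (305,222), and the mister hidden behind it. The top picture shows the cap at (240,197), the grip at (322,217), the bell at (207,216) and the jars at (400,200) and (444,213). I'll move the wrist camera over there for closer views.

Call:
{"api": "carry_out", "payload": {"motion": [[1, -0.6, -1, 0, 1], [1, -0.6, -1, 0, 1], [1, -0.6, -1, 0, 1], [1, -0.6, -1, 0, 1], [1, -0.6, -1, 0, 1], [1, -0.6, -1, 0, 1], [1, -0.6, -1, 0, 1]]}}

```text
time_s: 1.68
ee_pos: [386.2, -463.8, 373.3]
tool_rot: [0.003, 0.976, 0.219, 0.002]
wrist_force: [0.8, 0.0, -0.3]
opening: 93.1
gripper_force: 0.0
```

Call:
{"api": "carry_out", "payload": {"motion": [[0.5, -1, 0, 0, 1], [0.5, -1, 0, 0, 1], [0.5, -1, 0, 0, 1], [0.5, -1, 0, 0, 1], [0.5, -1, 0, 0, 1]]}}

```text
time_s: 2.1
ee_pos: [388.2, -294.0, 369.1]
tool_rot: [0.0, 0.976, 0.219, 0.001]
wrist_force: [-0.2, -0.3, 0.8]
opening: 92.9
gripper_force: 0.0
```

Call:
{"api": "carry_out", "payload": {"motion": [[0.5, -1, 0, 0, 1], [0.5, -1, 0, 0, 1], [0.5, -1, 0, 0, 1], [0.5, -1, 0, 0, 1], [0.5, -1, 0, 0, 1]]}}

```text
time_s: 2.52
ee_pos: [392.6, -126.1, 368.7]
tool_rot: [-0.0, 0.976, 0.22, 0.001]
wrist_force: [0.2, -0.5, 0.3]
opening: 93.1
gripper_force: 0.0
```

Run:
```python
from h import *
s=snapshot("wrist");cv2.imwrite("pics/w1.png",s["frame"][:,:,::-1])
o,d=ray(s,(320,200));print(o,d,get_state()["tool_rot"],get_state()["ee_pos"])
for l in ["cam_shaft","grip_middle","cap_top","press","mister","jar","pad","bell"]:
    print(l,[(np.round(r["uv"],1),round(r["p"],2)) for r in landmark_of(s,l)[:2]])
np.save("w1.npy",s,allow_pickle=True)
```

```text
[463.26250753 -91.00164311 534.57180108] [-0.23876157 -0.12694283 -0.96289804] [1.69081588e-04 9.75545489e-01 2.19797283e-01 3.52602874e-04] [ 392.77743063 -128.33869137  368.49949306]
cam_shaft []
grip_middle [(array([281. ,  75.9]), 0.92)]
cap_top []
press []
mister []
jar []
pad []
bell []
```

Call:
{"api": "carry_out", "payload": {"motion": [[0.4, -1, -0.6, 0, 1], [0.4, -1, -0.6, 0, 1], [0.4, -1, -0.6, 0, 1], [0.4, -1, -0.6, 0, 1], [0.4, -1, -0.6, 0, 1], [0.4, -1, -0.6, 0, 1], [0.4, -1, -0.6, 0, 1]]}}

```text
time_s: 3.55
ee_pos: [383.5, 30.8, 458.7]
tool_rot: [0.0, 0.976, 0.218, 0.0]
wrist_force: [0.4, 0.2, -0.9]
opening: 93.0
gripper_force: 0.0
```

Run:
```python
from h import *
s=snapshot("wrist");cv2.imwrite("pics/w2.png",s["frame"][:,:,::-1])
for l in ["cam_shaft","grip_middle","cap_top","press","mister","jar","pad","bell"]:
    print(l,[(np.round(r["uv"],1),round(r["p"],2)) for r in landmark_of(s,l)[:2]])
np.save("w2.npy",s,allow_pickle=True)
w=np.load("w1.npy",allow_pickle=True).item()
print(tri([(w,(281,75.9)),(s,landmark_of(s,"grip_middle")[0]["uv"])]))
```

```text
cam_shaft [(array([315.2,  36.9]), 0.81)]
grip_middle [(array([367.3, 119.1]), 0.82)]
cap_top []
press [(array([316.4,  43.9]), 0.78)]
mister [(array([249.3,  33.9]), 0.94)]
jar [(array([313. ,  36.3]), 0.98), (array([313.5,  13.8]), 0.74)]
pad [(array([314. ,  11.7]), 0.52)]
bell [(array([166.7,  17.8]), 0.93)]
(array([492.49351085, -19.36754821,  72.18693317]), [np.float64(1.5320621319174876), np.float64(1.532062131917544)])
```

View pics/w2.png

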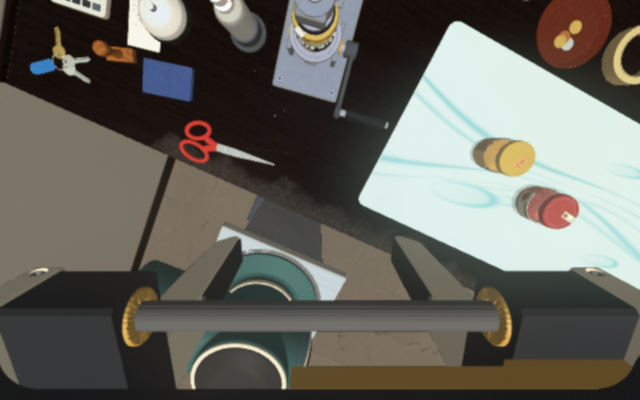

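Call:
{"api": "carry_out", "payload": {"motion": [[0.94, -0.44, 0, 1, 1], [0.94, -0.44, 0, 1, 1], [0.94, -0.44, 0, 1, 1], [0.94, -0.44, 0, 1, 1], [0.94, -0.44, 0, 1, 1], [0.94, -0.44, 0, 1, 1], [0.94, -0.44, 0, 1, 0.5], [0.94, -0.44, 0, 1, 0]]}}

```text
time_s: 4.72
ee_pos: [483.0, 150.5, 458.4]
tool_rot: [0.0, 0.985, -0.174, -0.0]
wrist_force: [-0.0, -0.3, 0.1]
opening: 83.9
gripper_force: 0.0
```

Run:
```python
from h import *
s=snapshot("wrist");cv2.imwrite("pics/w3.png",s["frame"][:,:,::-1])
for l in ["cam_shaft","grip_middle","cap_top","press","mister","jar","pad","bell"]:
    print(l,[(np.round(r["uv"],1),round(r["p"],2)) for r in landmark_of(s,l)[:2]])
np.save("w3.npy",s,allow_pickle=True)
w=np.load("w2.npy",allow_pickle=True).item()
for l,uv in dict(cam_shaft=(315.2,36.9),grip_middle=(367.3,119.1),mister=(249.3,33.9),press=(316.4,43.9)).items():
    r=landmark_of(s,l)
    if r: print(l,tri([(w,uv),(s,r[0]["uv"])]))
r=landmark_of(s,"cap_top")
if r: print(atz(s,r[0]["uv"],196))
print(get_state()["joints"])
```

```text
cam_shaft []
grip_middle [(array([401.1, 124.3]), 0.58)]
cap_top [(array([243.3, 158.5]), 0.7)]
press [(array([315.6, 109.3]), 0.59), (array([266.2, 147.3]), 0.46)]
mister [(array([266.1, 144.7]), 0.85)]
jar []
pad []
bell [(array([210.6, 186.8]), 0.97)]
grip_middle (array([491.22549114, -20.25730085,  59.6976964 ]), [np.float64(1.1479113367619889), np.float64(1.1479113367620057)])
mister (array([539.73727844, 245.74665   ,  -6.59236454]), [np.float64(1.9323835819624609), np.float64(1.9323835819625685)])
press (array([571.26402468, 120.75748861,  26.87413081]), [np.float64(0.34592237003158705), np.float64(0.3459223700316198)])
[539.04421192 244.7699811  196.        ]
[ 2.51468147e-01 -2.10238344e-01  1.36896626e+00  2.49154027e-05
  1.98280736e+00  2.16874427e+00]
```

View pics/w3.png

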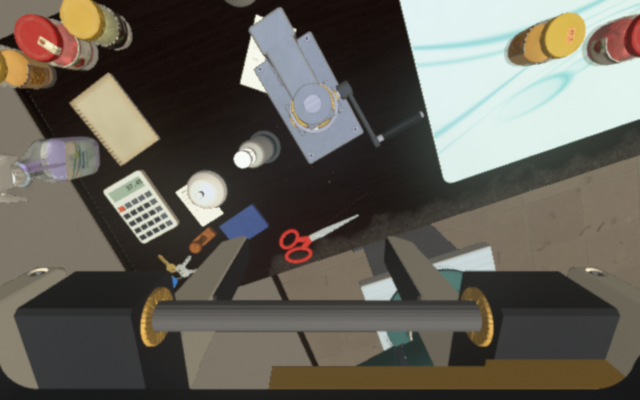

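w3 shows the cap at (243,158), the bell at (207,188), the grip from (380,138) to (424,114), and the press base with clear long edges, left (257,67)→(310,163) and right (312,33)→(360,140). The press's yaw can be taken from those edges.

Run:
```python
from h import *
s=np.load("w3.npy",allow_pickle=True).item()
for a,b,z in [((257,67),(310,163),12),((312,33),(360,140),12),((310,163),(360,140),12),((380,138),(424,114),50)]:
    A,B=atz(s,a,z),atz(s,b,z);d=A-B;print(A.round(),B.round(),np.hypot(*d[:2]).round(),np.arctan2(d[1],d[0]))
def P(u,v):
    z=s["depth"][v,u];X=np.array([(u-s["cx"])/f(s)*z,(v-s["cy"])/f(s)*z,z]);return (np.array(s["R"]).T@(X-s["t"])).round(1)
print("depth cap",P(241,158),P(244,160),"grip",P(402,126),P(385,135),P(420,116),"arm top",P(282,60),P(310,103))
# grip mask axis from depth
for r in outline_of(s,"grip_middle")[:1]:
    ys,xs=np.nonzero(r["mask"]);print(len(xs),r["uv"],r["p"]);q=np.array([P(u,v) for u,v in zip(xs,ys)]);print(q.min(0),q.max(0),np.median(q,0))
```

```text
[682. 200.  12.] [475. 169.  12.] 210.0 0.1488763019007233
[701.  81.  12.] [484.  56.  12.] 218.0 0.11364041562551146
[475. 169.  12.] [484.  56.  12.] 113.0 1.6513636095240225
[479.  23.  50.] [493. -67.  50.] 91.0 1.7246793469842863
depth cap [540.8 247.7 195.6] [536.7 244.8 195.6] grip [489.2 -15.7  76.4] [484.5  17.7  76.7] [495.  -50.4  77. ] arm top [631.1 140.6 247.2] [574.7 126.4 255. ]
558 [400.5, 125.9] 0.61
[462.9 -77.9  -3.2] [505.3  24.2  80. ] [490.55 -15.9   75.2 ]
```

Call:
{"api": "carry_out", "payload": {"motion": [[0.13, -0.73, 0, 0.7, 0], [0.13, -0.73, 0, 0.7, 0], [0.13, -0.73, 0, 0.7, 0], [0.13, -0.73, 0.5, 0.7, 0], [0.13, -0.73, 1, 0.7, 0], [0.13, -0.73, 1, 0.7, 0], [0.13, -0.73, 1, 0.7, 0], [0.13, -0.73, 1, 0.7, 0], [0.13, -0.73, 1, 0.7, 0]]}}

```text
time_s: 6.22
ee_pos: [538.1, 246.7, 308.7]
tool_rot: [0.001, 0.901, -0.433, -0.0]
wrist_force: [-0.6, -0.7, 1.4]
opening: 0.4
gripper_force: 0.0
```

Run:
```python
from h import *
s=snapshot("wrist");cv2.imwrite("pics/w4.png",s["frame"][:,:,::-1])
st=get_state();print(st["ee_pos"],st["tool_rot"],st["joints"],st["opening"])
r=landmark_of(s,"cap_top");print(r[:2])
o=outline_of(s,"mister_cap")
w=np.load("w3.npy",allow_pickle=True).item()
for x in r[:1]: print(atz(s,x["uv"],196),tri([(s,x["uv"]),(w,(243.3,158.5))]))
np.save("w4.npy",s,allow_pickle=True)
```

```text
[538.60533782 246.83264992 310.61341114] [-5.78636796e-04  9.01246728e-01 -4.33305610e-01  4.98340540e-04] [ 3.86646236e-01 -7.38744218e-02  1.48713475e+00  3.86692584e-05
  1.72680550e+00  2.85376363e+00] 0.3106197558061755
[{'uv': [315.2, 201.5], 'p': 0.83}]
[537.97265787 249.58502377 196.        ] (array([537.96351613, 248.55415565, 190.62593932]), [np.float64(2.348600502462307), np.float64(2.348600502462237)])
```

View pics/w4.png

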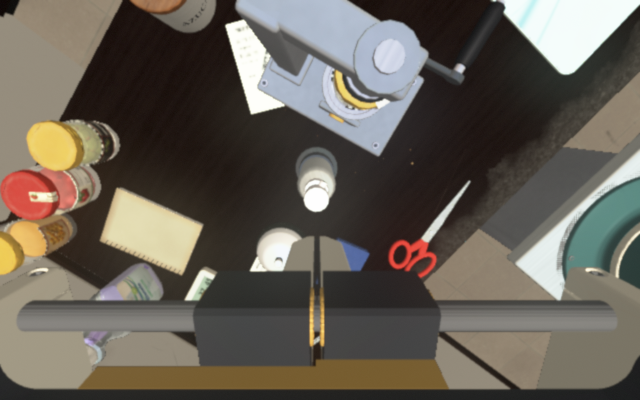

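w4 shows the cap at (315,200), directly ahead of the closed fingertips, and the bell well below the gripper. I'll press now.

Call:
{"api": "carry_out", "payload": {"motion": [[-0.01, -0.01, 0.3, 0, 0], [-0.01, -0.01, 0.55, 0, 0], [-0.01, -0.01, 0.68, 0, 0], [-0.01, -0.01, 0.72, 0, 0], [-0.01, -0.01, 0.75, 0, 0], [-0.01, -0.01, 0.78, 0, 0], [-0.01, -0.01, 0.8, 0, 0], [-0.01, -0.01, 0.8, 0, 0], [-0.01, -0.01, 0.8, 0, 0]]}}

```text
time_s: 7.12
ee_pos: [539.4, 249.1, 190.4]
tool_rot: [-0.001, 0.901, -0.433, 0.001]
wrist_force: [3.7, 0.5, 4.9]
opening: 0.8
gripper_force: 2.4
```

Call:
{"api": "carry_out", "payload": {"motion": [[0, 0, 0.01, 0, 0], [0, 0, 0.02, 0, 0], [0, 0, 0.03, 0, 0], [0, 0, 0.03, 0, 0]]}}

```text
time_s: 7.45
ee_pos: [539.5, 249.2, 188.0]
tool_rot: [-0.002, 0.901, -0.433, 0.002]
wrist_force: [-4.4, -1.8, 23.5]
opening: 0.4
gripper_force: 11.6
```

Call:
{"api": "carry_out", "payload": {"motion": [[0, 0, -0.1, 0, 0], [0, 0, -0.3, 0, 0], [0, 0, -0.6, 0, 0], [0, 0, -1, 0, 0], [0, 0, -1, 0, 0], [0, 0, -1, 0, 0]]}}

```text
time_s: 7.95
ee_pos: [539.2, 249.1, 340.9]
tool_rot: [-0.003, 0.901, -0.433, 0.003]
wrist_force: [-0.1, 0.7, 0.6]
opening: 0.3
gripper_force: 0.0
```

Call:
{"api": "carry_out", "payload": {"motion": [[0.65, 0.72, 0, 0, 0], [0.65, 0.72, 0, 0, 0], [0.65, 0.72, 0, 0, 0], [0.65, 0.72, 0, 0, 0.5], [0.65, 0.72, 0, 0, 1], [0.65, 0.72, 0, 0, 1]]}}

```text
time_s: 8.45
ee_pos: [515.0, 104.4, 334.4]
tool_rot: [-0.0, 0.901, -0.434, 0.0]
wrist_force: [0.2, 0.7, 0.1]
opening: 15.7
gripper_force: 0.0
```

Call:
{"api": "carry_out", "payload": {"motion": [[0.65, 0.72, 0, 0, 1], [0.65, 0.72, 0, 0.5, 1], [0.65, 0.72, 0, 0.55, 1], [0.65, 0.72, 0, 0.55, 1], [0.65, 0.72, 0, 0.55, 1], [0.65, 0.72, 0, 0.55, 1], [0.65, 0.72, 0, 0.55, 1]]}}

```text
time_s: 9.03
ee_pos: [492.0, -37.6, 334.0]
tool_rot: [0.0, 0.788, -0.615, -0.0]
wrist_force: [0.5, 0.7, -0.6]
opening: 62.4
gripper_force: 0.0
```

Run:
```python
from h import *
s=snapshot("wrist");cv2.imwrite("pics/w5.png",s["frame"][:,:,::-1])
st=get_state();print(st["ee_pos"],st["tool_rot"],st["joints"],st["opening"])
t=snapshot("top")
for l in ["grip_middle","cap_top","honey","cam_shaft"]:
    for r in landmark_of(s,l)[:1]: print(l,r,atz(s,r["uv"],65))
R=np.array(s["R"]);
def P(u,v):
    z=s["depth"][v,u];X=np.array([(u-s["cx"])/f(s)*z,(v-s["cy"])/f(s)*z,z]);return R.T@(X-s["t"])
for r in outline_of(s,"grip_middle")[:1]:
    ys,xs=np.nonzero(r["mask"]);q=np.array([P(u,v) for u,v in zip(xs,ys)]);q=q[(q[:,2]>50)&(q[:,2]<90)]
    print(len(q),q.min(0),q.max(0),np.median(q,0),cv2.fitLine(q[:,:2].astype(np.float32),cv2.DIST_HUBER,0,.01,.01).ravel())
```

```text
[491.9817343  -37.40749565 333.94960334] [ 2.32238303e-05  7.88588400e-01 -6.14921346e-01 -2.71542097e-04] [-1.27738600e-01 -2.86832659e-01  1.63464690e+00  2.42743205e-04
  1.79426939e+00  2.76768397e+00] 66.40794238707787
grip_middle {'uv': [316.0, 187.0], 'p': 0.61} [486.69575804 -13.77020625  65.        ]
686 [474.05577687 -54.33775563  66.03983033] [505.31621331  21.41025498  79.56074154] [490.02013766 -17.83621843  75.55469611] [ 1.8555301e-01 -9.8263425e-01  4.8999820e+02 -1.7057837e+01]
```

View pics/w5.png

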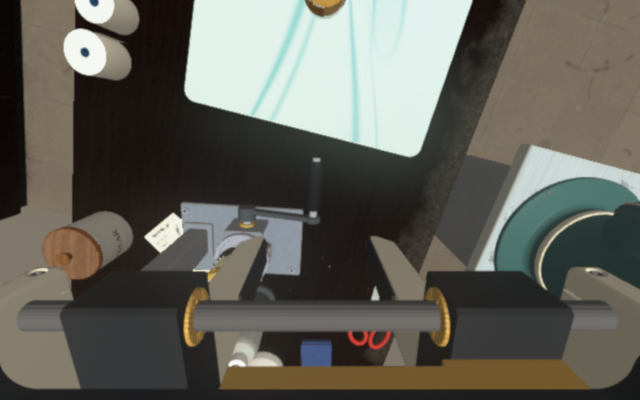

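w5 shows the grip bar at about (316,160)–(313,220), upright in the picture and so perpendicular to the closing line. It lies between the fingers, and everything around it is clear.

Call:
{"api": "carry_out", "payload": {"motion": [[-0.12, -0.02, 0.3, 0, 1], [-0.12, -0.02, 0.6, 0, 1], [-0.12, -0.02, 0.8, 0, 1], [-0.12, -0.02, 1, 0, 1], [-0.12, -0.02, 1, 0, 1], [-0.12, -0.02, 1, 0, 1]]}}

```text
time_s: 9.88
ee_pos: [489.9, -20.0, 184.1]
tool_rot: [0.0, 0.788, -0.616, -0.001]
wrist_force: [0.3, -0.9, 1.2]
opening: 92.8
gripper_force: 0.0
```

Call:
{"api": "carry_out", "payload": {"motion": [[0, 0, 0.2, 0, 1], [0, 0, 0.4, 0, 1], [0, 0, 0.6, 0, 1], [0, 0, 0.8, 0, 1], [0, 0, 0.92, 0, 1], [0, 0, 0.92, 0, 1], [0, 0, 0.92, 0, 1]]}}

```text
time_s: 10.47
ee_pos: [491.4, -20.3, 48.4]
tool_rot: [-0.0, 0.787, -0.616, 0.001]
wrist_force: [0.6, -0.9, 0.3]
opening: 92.9
gripper_force: 0.0
```

Call:
{"api": "carry_out", "payload": {"motion": [[0, 0, 0, 0, 0.6], [0, 0, 0, 0, 0.4], [0, 0, 0, 0, 0.3], [0, 0, 0, 0, 0.2], [0, 0, 0, 0, 0.2], [0, 0, 0, 0, 0], [0, 0, 0, 0, 0], [0, 0, 0, 0, 0], [0, 0, 0, 0, 0], [0, 0, 0, 0, 0]]}}

```text
time_s: 11.3
ee_pos: [490.2, -20.1, 46.1]
tool_rot: [0.0, 0.787, -0.616, -0.0]
wrist_force: [-0.1, -0.2, 0.1]
opening: 31.0
gripper_force: 0.0
```

Run:
```python
from h import *
s=snapshot("wrist");cv2.imwrite("pics/w6.png",s["frame"][:,:,::-1])
st=get_state();print(st)
```

```text
{'time_s': 11.35, 'joints': array([-9.30583859e-02, -1.91660182e-01,  2.02638813e+00,  7.48459012e-08,
        1.30695071e+00,  2.80610476e+00]), 'joint_velocities': array([ 0.00071716, -0.00189188,  0.00161313, -0.00071385, -0.0009993 ,
        0.00014792]), 'joint_efforts': array([-3.91427566e-04, -4.18119407e+01, -5.79528022e+01, -6.71347487e-02,
       -3.80328821e-02,  2.86516820e-05]), 'ee_pos': array([490.24033519, -20.14228751,  46.12168316]), 'tool_rot': array([ 2.32172199e-05,  7.87420400e-01, -6.16416346e-01, -3.61993804e-05]), 'wrist_force': array([ 0.58973876, -0.78277481,  0.03076346]), 'wrist_torque': array([ 0.09586144, -0.07122913,  0.05599043]), 'gripper_force': 0.0, 'opening': 26.951352367013012}
```

View pics/w6.png

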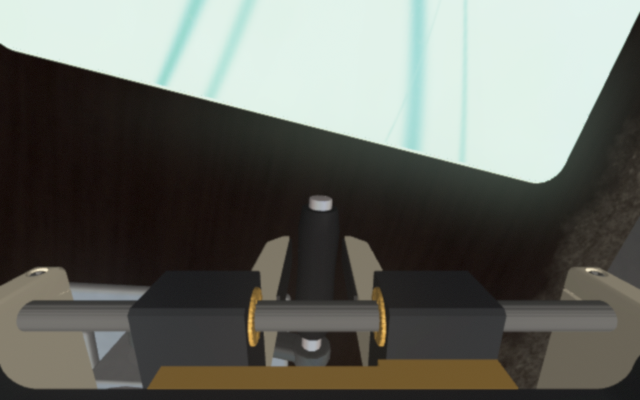

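w6 shows the grip bar centred between the fingers, which are not yet closed. I'll finish closing, then swing the lever.

Call:
{"api": "carry_out", "payload": {"motion": [[0, 0, 0, 0, 0], [0, 0, 0, 0, 0], [0, 0, 0, 0, 0], [0, 0, 0, 0, 0], [0, 0, 0, 0, 0], [0, 0, 0, 0, 0]]}}

```text
time_s: 11.85
ee_pos: [490.5, -20.1, 46.2]
tool_rot: [-0.0, 0.787, -0.616, 0.0]
wrist_force: [6.2, 2.1, -2.7]
opening: 21.5
gripper_force: 29.7
```

Call:
{"api": "carry_out", "payload": {"motion": [[0, -0.015, -0.06, 0, 0], [0, -0.033, -0.12, 0, 0], [0.005, -0.054, -0.17, 0, 0], [0.008, -0.08, -0.225, 0, 0], [0.01, -0.11, -0.275, 0, 0], [0.01, -0.11, -0.275, 0, 0], [0.01, -0.11, -0.275, 0, 0]]}}

```text
time_s: 12.43
ee_pos: [507.4, -16.9, 87.1]
tool_rot: [-0.001, 0.788, -0.616, 0.0]
wrist_force: [12.6, 7.6, -10.8]
opening: 21.4
gripper_force: 29.8
```

Call:
{"api": "carry_out", "payload": {"motion": [[0.005, -0.048, -0.065, 0, 0], [0.01, -0.098, -0.118, 0, 0], [0.015, -0.153, -0.167, 0, 0], [0.02, -0.212, -0.209, 0, 0], [0.026, -0.276, -0.245, 0, 0], [0.026, -0.276, -0.245, 0, 0], [0.026, -0.276, -0.245, 0, 0]]}}

```text
time_s: 13.02
ee_pos: [546.9, -9.8, 122.1]
tool_rot: [-0.0, 0.788, -0.616, -0.003]
wrist_force: [2.7, 13.7, -14.7]
opening: 21.7
gripper_force: 29.7
```

Call:
{"api": "carry_out", "payload": {"motion": [[0, -0.066, -0.03, 0, 0], [0, -0.136, -0.053, 0, 0], [0.005, -0.207, -0.069, 0, 0], [0.005, -0.28, -0.078, 0, 0], [0.008, -0.33, -0.08, 0, 0], [0.008, -0.33, -0.08, 0, 0], [0.008, -0.33, -0.08, 0, 0], [0.008, -0.33, -0.08, 0, 0], [0.008, -0.33, -0.08, 0, 0]]}}

```text
time_s: 13.77
ee_pos: [595.0, -0.6, 134.7]
tool_rot: [0.001, 0.787, -0.616, -0.001]
wrist_force: [-2.9, 4.1, -25.9]
opening: 21.4
gripper_force: 29.7
```

Run:
```python
from h import *
s=snapshot("wrist");c=snapshot("scene")
v=np.vstack([s["frame"][100:400],cv2.resize(c["frame"][120:270,230:480],(500,300)) if 0 else np.pad(cv2.resize(c["frame"][120:260,230:480],(500,280)),((0,0),(0,140),(0,0)))])
cv2.imwrite("pics/w7.png",v[:,:,::-1])
st=get_state();print(st["ee_pos"],st["wrist_force"],st["joints"],st["gripper_force"])
for l in ["grip_middle","cam_shaft","cap_top"]:
  for p in(s,c): print(l,landmark_of(p,l)[:1])
```

```text
[595.0275922   -0.62026031 134.68819479] [ -2.86121572   4.21799887 -26.62964276] [-4.41002315e-02 -2.07499012e-02  1.71994465e+00  3.75686741e-04
  1.44489974e+00  2.85500700e+00] 29.693174958229065
grip_middle [{'uv': [317.6, 271.5], 'p': 0.81}]
grip_middle [{'uv': [336.9, 206.0], 'p': 0.53}]
cam_shaft []
cam_shaft [{'uv': [348.9, 200.3], 'p': 0.98}]
cap_top []
cap_top []
```

View pics/w7.png

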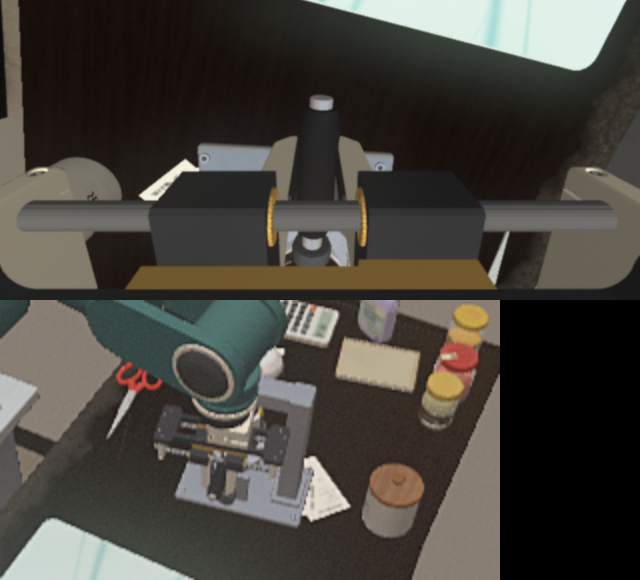

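w7 shows the grip still clamped between the fingers and the lever upright beside the press. There is about 26 N of pull along the lever, so I'll ease down slightly.

Call:
{"api": "carry_out", "payload": {"motion": [[0, -0.005, 0.01, 0, 0], [0, -0.005, 0.01, 0, 0], [0, -0.005, 0.01, 0, 0], [0, -0.005, 0.01, 0, 0], [0, -0.005, 0.01, 0, 0], [0, -0.005, 0.01, 0, 0]]}}

```text
time_s: 14.67
ee_pos: [596.1, -0.5, 134.4]
tool_rot: [0.0, 0.787, -0.616, -0.0]
wrist_force: [-4.3, 4.5, -17.2]
opening: 21.5
gripper_force: 29.7
```

```bash
python3 -c "
from station import *
print(hand_in())"
```

```text
the job is handed in; nothing more can be done
None
```

I pushed the mister's cap to its stop (24 N on the wrist) and backed off. I then swung the lever up to about 1.56 rad and handed the job in with the gripper still holding it at about 30 N. The hand-in gave no verdict. The cap's return and the jar's push on the pad were not measured directly.

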